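Pull the grid painting out from under the shelf and weigh it down

ROBOT

A 6-joint arm with a two-finger parallel gripper is mounted at the origin on the work surface. World frame = base frame: x ahead of the robot, y to its left, z up, the work surface at z = 0. Lengths are in m, angles in rad, forces in N, time in s.
With the tool pointing down it reaches from about 0.375 to 0.9 m from the base axis. Payload 3.1 kg.
Tool frame: the origin (TCP) lies between the finger pads; the fingertips stand 8 mm ahead of it and the grasp point (between the pads) lies 11 mm behind it; z points along the fingers, y is the line along which they close (so a half turn about z gives the same grasp; the last joint's range is limited). The gripper opens to 87 mm and grips with 3 to 60 N. Pads are 19 mm wide; open, the fingers measure 117 mm over their backs; the gripper's body (75 mm by 190 mm) begins 51 mm behind the grasp point.
Start: joints at [-1.425, 0.527, 1.433, -0, 1.181, -0.178], TCP at [0.199, -0.592, 0.231] pointing down, gripper open.
Joint ranges: [-3.08, 3.08], [-0.75, 2.2], [0.22, 2.44], [-1.43, 4.57], [0, 2.65], [-2.85, 2.85]. Speed limits (rad/s): [2.79, 2.79, 3.14, 3.14, 3.14, 3.14].

INTERFACE

Orientations are given as a unit quaternion [x, y, z, w].
In Python, from rig import robot, vision, job gives the robot as it stands.
- The arm moves only by the shell command python3 -m handwheel 'ROWS' [OPENING] [FORCE]. ROWS is JSON, a list of rows, each a list of 4 numbers: the shift along the tool's x, y, z as a fraction of full scale, then the turn about the tool's z as a fraction of full scale. A call has 1 to 20 rows; each row is the pose to reach, as a shift and turn from the pose commanded when the call began, along the tool's axes at that moment, turning the shorter way round; what a row does not reach only later rows make up. Full scale, the value 1, is 300 mm for a shift and 2 pi rad for a turn. A row lasts 1/12 s, in which the tool goes at most 41.7 mm and 7.16 degrees, less where a joint would pass 70% of its speed; a pose out of reach is approached as far as the arm can. A call with a number of a shift or a turn outside -1 to 1 is refused whole. A call with a gripper value outside its range is refused whole. OPENING is the opening in per cent of the stroke, from 0 (shut) to 100 (fully open), set as the call begins (- or left out, the last holds). The fingers move at their own pace and stop on an object; FORCE is the grip in N (left out, the last holds). Time passes only in rows, so rows that repeat a pose let the fingers close. It gives the time, the measured TCP pose, the force, the opening and the grip force at its end, in the units of the state.
- robot.get_obs(): the state, without advancing time (a new reading comes with each control period).
- vision.camera(name): name is "scene" or "top" or "wrist"; returns a dict with "frame" (420x560x3 uint8, red, green, blue), "K" (3x3 intrinsics, pixels), "cam_to_world" (4x4, takes a point from camera to world coordinates); the wrist camera has in their place "hand_eye" (4x4, takes a point from camera to tool coordinates, whose origin is the TCP and whose axes are the flange's). Camera axes: x right, y down, z forward; pixel columns grow to the right and rows downward; lengths in m; the calibration is good to about 2 mm. A picture is of the moment at which its call begins: read the wrist's pose just before it. There is no depth.
- job.hand_in(): hands the job in; it is judged then, once.
Trained networks look in the newest picture that a camera, given by its name, has taken for a name from the list of things; names that differ only in an ending like _2 or _b are one class to them, and where a whole thing is asked for, a point or a joint stands for the part that bears it (a point fixed in the world has none). Each returns a list of dicts, best first, with "conf" (0 to 1); they miss things now and then, are a little off and sometimes report something else, mostly with a low value. They report only what shows in the picture. A call takes as long as a camera call. They do not tell look-alikes from the thing itself.
- vision.look_for(camera, label): "point" ([row, column] in pixels, amid what is visible of it).
- vision.outline_of(camera, label): "mask" (420x560 bool, what is visible of it) and "point" ([row, column] in pixels, amid what is visible of it).
The state is a dict: "time": time; "q": joint angles; "joint_velocities": joint speeds; "joint_torque": joint torques, N m; "position": TCP position; "tool_rot": TCP orientation; "ft_force": force on the tool from outside, world axes, zero at the start; "moment": the same for the moment, N m; "grip_width": finger opening in m; "grip_force": force on a finger pad.
Only numpy, scipy, OpenCV 4.12 (cv2) and the standard library are available. Lean on these libraries where they do the work, as an engineer would, in place of code of your own. Each camera call takes 0.05 s, during which the arm holds its last target. There are 200 camera calls.

TASK

Two small painted panels lie under the low shelf with only their front edges showing. Press your fingertips down on the exposed strip of the one with red, yellow and blue squares and drag it back by friction until its front edge is flush against the dark wooden batten, let go of it, then set the steel weight gently on the middle of that panel so that it stays flat. Leave the striped panel and everything else where it is.

Things in the scene. Friction and masses are not known exactly. Their poses are not given: they have to be found in the camera images.
- grid_panel: Task panel: board 150 (its x) x 130 (its y) x 9 mm, about 0.16 kg, flat on the table, loose; grey with 4 x 5 red, yellow and blue squares. Origin: centre of its underside. Its -x edge is the front (robot side), 27 to 45 mm of it show before the shelf's edge. In the left or right place, a little askew. Smooth glide strips below (friction about 0.25): a press of 6 to 20 N drags it.
- stripe_panel: The other panel, same size, mint green with dark green and salmon stripes along its x. Origin: centre of its underside. Must stay where it is.
- shelf: Low fixed shelf: white board 170 (x) x 430 (y) x 18 mm, underside 85 and top 103 mm above the table, on end boards (inner faces 197 mm either side of the middle). Origin: on the table under the board's middle; front edge at x = -85 mm in its own frame. Pots stand on it. An upright gripper would hit the board: lean the tool back to the robot, 35 to 45 degrees.
- batten: Dark wooden stop fixed to the table before the shelf, parallel to it: 25 (x) x 360 (y) x 12 mm high. Origin: centre of its underside, +x towards the shelf. Its shelf-side face is at x = +12.5 mm in its own frame; the panel's front edge goes against it (panel origin then at x = 87.5 mm). Clear table between batten and shelf; the drag is 130 to 190 mm long.
- weight_center (a point): Centre (half-way up, 35 mm above its underside) of the loose steel weight: round base 60 mm across, 34 mm high, thin neck, black round knob 28 mm across from 46 to 70 mm above the underside (its middle 23 mm above this point). About 0.6 kg, upright on the table at the left or right, z up. Take it by the knob from above.
- mug: Blue mug, 80 mm across and 85 mm high, standing on the side opposite to the weight. Origin: centre of its underside.
- paint_can: Small paint can with a red band on the shelf, 64 mm across, 75 mm high. Origin: centre of its underside.
- gesso_jar: White jar with a blue band on the shelf, 60 mm across, 70 mm high. Origin: centre of its underside.
- sanding_block: Cork sanding block on the shelf, 62 x 92 x 25 mm. Origin: centre of its underside.
- tape: Roll of masking tape lying on the table at the left, 100 mm across, 25 mm high. Origin: centre of its underside.
- spray_bottle: Blue bottle on the table at the right, 68 mm across, 190 mm high. Origin: centre of its underside.
Not all that is in view belongs to the job. Leave any orange or purple look-alike of the grid_panel alone.

How it is judged:
On the way, in this order (a step that is already met when the one before it is completed fails the run):
1. the grid panel is being dragged out from under the shelf with the fingertips pressing on it (contact force between the fingers and grid_panel above 1.5 N and x of grid_panel in the frame of batten between 0.11 and 0.2 m and height (world z) of grid_panel below 0.006 m), for 0.05 s.
2. the grid panel lies flush against the batten, let go, with no weight on it yet (x of grid_panel in the frame of batten between 0.08 and 0.0945 m and y of grid_panel in the frame of batten between -0.14 and 0.14 m and angle between the x axis of grid_panel and the x axis of batten, either way round below 0.09 rad and angle between grid_panel's own z axis and vertical below 0.06 rad and height (world z) of grid_panel below 0.006 m and contact force between each of the fingers, weight and grid_panel below 0.1 N), for 0.2 s.
At the end, for the whole second after the job is handed in: The grid panel lies flat on the table with its front edge within 7 mm of the batten's shelf-side face and square to it within 5 degrees, within 140 mm of the batten's middle sideways; the weight stands upright on it, within 35 mm of its middle; both released and at rest (x of grid_panel in the frame of batten between 0.08 and 0.0945 m and y of grid_panel in the frame of batten between -0.14 and 0.14 m and angle between the x axis of grid_panel and the x axis of batten, either way round below 0.09 rad and angle between grid_panel's own z axis and vertical below 0.06 rad and height (world z) of grid_panel below 0.006 m and horizontal distance between weight_center and grid_panel below 0.035 m and z of weight_center in the frame of grid_panel between 0.04 and 0.05 m and angle between weight_center's own z axis and vertical below 0.1 rad and linear speed of each of weight, grid_panel below 0.02 m/s); the robot touches nothing.
It fails at once if the striped panel is shifted by more than 20 mm (distance of stripe_panel from where it was at the start of the episode above 0.02 m).
It fails at once if something on the shelf, or the mug, tape or bottle, is shifted by more than 30 mm (distance of any of mug, paint_can, gesso_jar, sanding_block, tape, spray_bottle from where it was at the start of the episode above 0.03 m).
It fails at once if the weight is dropped from more than about 15 mm (linear speed of weight above 0.55 m/s and contact force between the fingers and weight below 0.05 N).
It also fails if it takes over 64 s, if anything falls off the work surface, if the arm or the gripper's body presses on something with over 40 N, if the wrist force passes 120 N, or if a joint passes its speed limit or range.

## Working session

There is one attempt and no reset: what is moved stays moved. The work goes in short steps, Python scripts to look and compute and a shell command to move; the robot and the scene stay as the last step left them, time stands still between calls to the robot, and variables do not carry over. Pictures are saved under pics/ and viewed, at most 10 in all, crops included, and the job is handed in when it is done.

```bash
ls; mkdir -p pics; cat > h.py <<'E'
import numpy as np, cv2
from rig import robot, vision, job
from scipy.spatial.transform import Rotation as R
def ray(c,px,T=None):
    T=c["cam_to_world"] if T is None else T
    d=np.linalg.inv(c["K"])@[px[1],px[0],1.]
    return np.array(T)[:3,3],np.array(T)[:3,:3]@d
def at_z(c,px,z,T=None):
    o,d=ray(c,px,T); return o+d*(z-o[2])/d[2]
def proj(c,p,T=None):
    T=np.linalg.inv(c["cam_to_world"] if T is None else T); q=np.array(c["K"])@(T@[*p,1.])[:3]; return q[:2]/q[2]
def save(n,im): cv2.imwrite("pics/"+n,np.ascontiguousarray(im[...,::-1]))
E
python3 - <<'E'
from h import *
o=robot.get_obs(); print({k:np.round(v,3) for k,v in o.items()})
for n in ["top","scene"]:
    c=vision.camera(n); save(n+"0.png",c["frame"]); print(n,np.round(c["K"],1).tolist(),np.round(c["cam_to_world"],3).tolist())
    for l,z in [("grid_panel",.009),("stripe_panel",.009),("shelf",.103),("batten",.012),("weight_center",.035),("mug",.04),("paint_can",.14),("gesso_jar",.14),("spray_bottle",.1),("tape",.025)]:
        for d in vision.look_for(n,l)[:3]: print(l,round(d["conf"],2),np.round(d["point"]),np.round(at_z(c,d["point"],z),3))
E
```

```text
pics
{'time': np.float64(0.0), 'q': array([-1.425,  0.528,  1.434, -0.   ,  1.181, -0.178]), 'joint_velocities': array([ 0.   , -0.001, -0.   ,  0.001,  0.   , -0.001]), 'joint_torque': array([  0.   , -44.004, -17.659,   0.063,   0.058,  -0.   ]), 'position': array([ 0.199, -0.592,  0.23 ]), 'tool_rot': array([ 0.987,  0.161, -0.   , -0.001]), 'ft_force': array([ 0.063, -0.17 ,  1.154]), 'moment': array([ 0.034, -0.045,  0.038]), 'grip_force': np.float64(0.0), 'grip_width': np.float64(0.088)}
top [[529.8, 0.0, 278.9], [0.0, 529.8, 202.4], [0.0, 0.0, 1.0]] [[-0.002, -0.999, 0.048, 0.446], [-1.0, 0.003, 0.02, -0.016], [-0.02, -0.048, -0.999, 1.685], [0.0, 0.0, 0.0, 1.0]]
grid_panel 0.83 [285. 176.] [0.267 0.342 0.009]
grid_panel 0.75 [288. 372.] [ 0.256 -0.274  0.009]
grid_panel 0.57 [175. 265.] [0.615 0.061 0.009]
stripe_panel 0.66 [173. 321.] [ 0.618 -0.116  0.009]
shelf 0.73 [143. 293.] [ 0.701 -0.029  0.103]
batten 0.96 [237. 302.] [ 0.419 -0.055  0.012]
weight_center 0.74 [226. 172.] [0.452 0.351 0.035]
mug 0.81 [210. 397.] [ 0.501 -0.35   0.04 ]
paint_can 0.77 [131. 256.] [0.731
[... 362 characters left out ...]
0.985], [0.0, 0.0, 0.0, 1.0]]
grid_panel 0.8 [236. 424.] [0.288 0.339 0.009]
grid_panel 0.69 [146. 258.] [ 0.268 -0.265  0.009]
stripe_panel 0.61 [205. 289.] [ 0.423 -0.023  0.009]
shelf 0.71 [264. 227.] [0.744 0.031 0.103]
shelf 0.56 [275. 401.] [0.519 0.365 0.103]
batten 0.66 [204. 288.] [ 0.424 -0.025  0.012]
weight_center 0.61 [276. 397.] [0.474 0.348 0.035]
mug 0.82 [163. 190.] [ 0.495 -0.349  0.04 ]
paint_can 0.78 [266. 248.] [0.737 0.093 0.14 ]
paint_can 0.66 [166. 133.] [ 0.676 -0.367  0.14 ]
gesso_jar 0.71 [214. 165.] [ 0.742 -0.17   0.14 ]
gesso_jar 0.59 [165. 133.] [ 0.671 -0.372  0.14 ]
spray_bottle 0.82 [167. 133.] [ 0.652 -0.407  0.1  ]
tape 0.84 [371. 389.] [0.698 0.449 0.025]
```

View pics/top0.png

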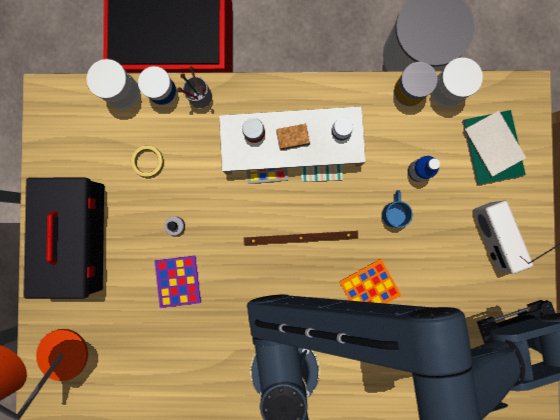

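```bash
python3 - <<'E'
from h import *
c=vision.camera("top"); f=c["frame"][155:255,150:430]; save("crop0.png",cv2.resize(f,None,fx=2.8,fy=2.8,interpolation=cv2.INTER_CUBIC))
# corners via outlines
for l,z in [("batten",.012),("grid_panel",.009),("stripe_panel",.009),("shelf",.103),("weight_center",.06)]:
    for d in vision.outline_of("top",l)[:4]:
        m=d["mask"].astype(np.uint8)
        r=cv2.minAreaRect(cv2.findNonZero(m)); b=cv2.boxPoints(r)
        print(l,round(d["conf"],2),m.sum(),np.round(d["point"]),[np.round(at_z(c,(p[1],p[0]),z)[:2],3).tolist() for p in b])
E
```

```text
batten 0.93 1030 [236. 304.] [[0.419, 0.131], [0.446, -0.234], [0.412, -0.236], [0.384, 0.128]]
grid_panel 0.94 556 [178. 268.] [[0.63, 0.124], [0.641, -0.009], [0.596, -0.012], [0.585, 0.12]]
grid_panel 0.87 1603 [287. 372.] [[0.279, -0.171], [0.348, -0.302], [0.235, -0.361], [0.166, -0.231]]
grid_panel 0.79 1983 [284. 177.] [[0.347, 0.413], [0.361, 0.28], [0.21, 0.263], [0.196, 0.396]]
stripe_panel 0.93 636 [173. 321.] [[0.646, -0.054], [0.645, -0.184], [0.594, -0.183], [0.595, -0.054]]
shelf 0.82 6749 [146. 289.] [[0.79, 0.201], [0.814, -0.235], [0.632, -0.244], [0.607, 0.189]]
shelf 0.4 684 [135. 293.] [[0.745, 0.029], [0.764, -0.065], [0.695, -0.078], [0.677, 0.016]]
weight_center 0.83 324 [225. 174.] [[0.456, 0.382], [0.497, 0.34], [0.454, 0.297], [0.413, 0.338]]
weight_center 0.49 6725 [143. 293.] [[0.797, 0.203], [0.822, -0.239], [0.637, -0.249], [0.611, 0.191]]
```

View pics/crop0.png

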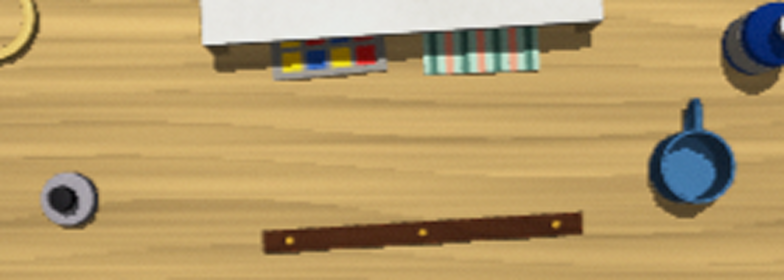

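Candidates for the panel: the orange look-alike at (288,372), the purple look-alike at (285,176), and the grey-edged panel at (175,265) under the left half of the shelf. The crop confirms the last one; the striped panel is beside it at (173,321). The weight is at (226,174) and the batten at (237,302).

The rows can't tilt the tool directly, so I'll check the command help and see how it handles a pose at the limit of reach.

```bash
python3 -m handwheel --help 2>&1 | head -30; python3 -m handwheel '[[0,0,-0.3,0],[0,0,-0.4,0],[0,0.1,-0.5,0],[0,0.3,-0.5,0],[0,0.5,-0.5,0],[0,0.7,-0.5,0],[0,1,-0.5,0],[0,1,-0.5,0],[0,1,-0.5,0],[0,1,-0.5,0],[0,1,-0.5,0],[0,1,-0.5,0]]' 0; python3 -c "
from h import *
o=robot.get_obs(); print(o['q'],o['tool_rot'])"
```

```text
invalid input: not JSON, or not a number
time: 2.4
position: [0.2852, -0.85, 0.3622]
tool_rot: [0.987, 0.161, 0.002, 0.007]
ft_force: [-0.2, 0.5, -0.5]
grip_width: 0.0145
grip_force: 0.0
[-1.37211264  0.95390794  0.2221275   0.00299476  1.95055769 -0.12390934] [0.98690021 0.16115148 0.00166585 0.00744262]
```

```bash
python3 -m handwheel '[[0,1,0,0],[0,1,0,0],[0,1,0,0],[0,1,0,0],[0,1,0,0],[0,1,0,0]]'; python3 -c "
from h import *
o=robot.get_obs(); print(o['q'],R.from_quat(o['tool_rot']).as_matrix()[:,2])"; python3 -m handwheel '[[0,-0.3,0,0],[0,-0.4,0,0],[0,-0.4,0,0],[0,-0.4,0,0]]';  python3 -c "
from h import *
o=robot.get_obs(); print(o['q'],R.from_quat(o['tool_rot']).as_matrix()[:,2])"
```

```text
time: 2.9
position: [0.2955, -0.8806, 0.3128]
tool_rot: [0.987, 0.161, 0.004, 0.027]
ft_force: [0.7, -0.1, 0.4]
grip_width: 0.0005
grip_force: 0.0
[-1.36894606  1.01145438  0.21799677  0.00689836  1.8572669  -0.11983143] [ 0.01747717 -0.05239942 -0.99847326]
time: 3.23
position: [0.2558, -0.7592, 0.3034]
tool_rot: [0.987, 0.161, 0.004, 0.021]
ft_force: [-0.1, -0.8, -1.0]
grip_width: 0.0004
grip_force: 0.0
[-1.38752036  0.72313507  0.84842694  0.00737947  1.52841275 -0.14098515] [ 0.01483204 -0.03956538 -0.9991069 ]
```

The tilt builds up outward when I push along the tool at the reach limit, and it persists afterwards. So I'll swing to face the shelf, align tool x with the batten's +x, and lean the tool there at a safe height.

```bash
python3 -m handwheel '[[0.8,-0.68,-0.2,0.04],[0.8,-0.68,-0.2,0.04],[0.8,-0.68,-0.2,0.04],[0.8,-0.68,-0.2,0.04],[0.8,-0.68,-0.2,0.04],[0.8,-0.68,-0.2,0.04],[0.8,-0.68,-0.2,0.04],[0.8,-0.68,-0.2,0.04],[0.8,-0.68,-0.2,0.04],[0.8,-0.68,-0.2,0.04]]' 0 
python3 -m handwheel '[[0.6,-0.9,0,0],[0.6,-0.9,0,0],[0.6,-0.9,0,0],[0.6,-0.9,0,0],[0.6,-0.9,0,0],[0.6,-0.9,0,0],[0.6,-0.9,0,0],[0.6,-0.9,0,0],[0.6,-0.9,0,0]]'
python3 -m handwheel '[[0.7,-0.8,0,0],[0.7,-0.8,0,0],[0.7,-0.8,0,0],[0.7,-0.8,0,0],[0.7,-0.8,0,0],[0.7,-0.8,0,0],[0.7,-0.8,0,0],[0.7,-0.8,0,0],[0.7,-0.8,0,0]]'
python3 -c "
from h import *
o=robot.get_obs(); print(o['q'],R.from_quat(o['tool_rot']).as_matrix())"
```

```text
time: 4.07
position: [0.4205, -0.4933, 0.357]
tool_rot: [0.999, 0.038, 0.008, 0.028]
ft_force: [-0.8, -0.8, 1.1]
grip_width: 0.0003
grip_force: 0.0
time: 4.82
position: [0.5817, -0.2081, 0.343]
tool_rot: [0.999, 0.039, 0.009, 0.025]
ft_force: [-0.7, -0.3, 0.8]
grip_width: 0.0008
grip_force: 0.0
time: 5.57
position: [0.7743, 0.0456, 0.3314]
tool_rot: [0.999, 0.038, 0.008, 0.025]
ft_force: [0.1, 0.2, 0.1]
grip_width: 0.0003
grip_force: 0.0
[-0.06611599  0.67748374  0.86739407 -0.0483274   1.57473197  1.42766921] [[ 0.99695212  0.07573874  0.01871126]
 [ 0.07658509 -0.99582594 -0.04965291]
 [ 0.01487251  0.05093458 -0.99859125]]
```

```bash
python3 -m handwheel '[[1,0,-0.2,0],[1,0,-0.2,0],[1,0,-0.2,0],[1,0,-0.2,0],[1,0,-0.2,0],[1,0,-0.2,0],[1,0,-0.2,0],[1,0,-0.2,0],[1,0,-0.2,0],[1,0,-0.2,0],[1,0,-0.2,0],[1,0,-0.2,0],[1,0,-0.2,0],[1,0,-0.2,0]]'
python3 -m handwheel '[[1,0,0,0],[1,0,0,0],[1,0,0,0],[1,0,0,0],[1,0,0,0],[1,0,0,0],[1,0,0,0],[1,0,0,0],[1,0,0,0],[1,0,0,0],[1,0,0,0],[1,0,0,0],[1,0,0,0],[1,0,0,0]]'
python3 -c "
from h import *
o=robot.get_obs(); print(o['q'],R.from_quat(o['tool_rot']).as_matrix())"
```

```text
time: 6.73
position: [0.9154, 0.0553, 0.3375]
tool_rot: [0.999, 0.037, 0.024, 0.026]
ft_force: [-0.8, -0.1, -0.1]
grip_width: 0.0003
grip_force: 0.0
time: 7.9
position: [0.9483, 0.057, 0.2716]
tool_rot: [0.998, 0.037, 0.04, 0.025]
ft_force: [0.7, -0.8, 0.5]
grip_width: 0.0002
grip_force: 0.0
[-0.04316108  1.05712903  0.21892714 -0.04518051  1.78160242  1.44214569] [[ 0.99407011  0.07191809  0.08156223]
 [ 0.07597143 -0.99596701 -0.04772897]
 [ 0.07780072  0.05364234 -0.99552476]]
```

```bash

python3 -m handwheel '[[1,0,0,0],[1,0,0,0]]'|grep -E "pos|rot"
python3 -m handwheel '[[1,0,0,0],[1,0,0,0]]'|grep -E "pos|rot"
python3 -m handwheel '[[1,0,-1,0],[1,0,-1,0]]'|grep -E "pos|rot"
python3 -m handwheel '[[1,0,-1,0],[1,0,-1,0]]'|grep -E "pos|rot"
python3 -m handwheel '[[1,0,-1,0],[1,0,-1,0],[1,0,-1,0],[1,0,-1,0],[1,0,-1,0],[1,0,-1,0],[1,0,-1,0],[1,0,-1,0]]'|grep -E "pos|rot"
python3 -c "
from h import *
o=robot.get_obs(); print(o['q'],R.from_quat(o['tool_rot']).as_matrix())"
```

```text
position: [0.9625, 0.0581, 0.2589]
tool_rot: [0.997, 0.037, 0.057, 0.025]
position: [0.9748, 0.0591, 0.2465]
tool_rot: [0.996, 0.038, 0.071, 0.024]
position: [0.967, 0.0615, 0.289]
tool_rot: [0.996, 0.038, 0.081, 0.024]
position: [0.9594, 0.0642, 0.3422]
tool_rot: [0.994, 0.038, 0.099, 0.024]
position: [0.9147, 0.0687, 0.4545]
tool_rot: [0.993, 0.039, 0.113, 0.023]
[-0.03682407  0.85798728  0.21886199 -0.03008152  1.83484272  1.44467979] [[ 0.97137988  0.07170298  0.22645046]
 [ 0.08223183 -0.99591134 -0.03739686]
 [ 0.22284311  0.054948   -0.97330451]]
```

```bash

python3 -m handwheel '[[1,0,0,0],[1,0,0,0]]'|grep -E "rot"
python3 -m handwheel '[[1,0,0,0],[1,0,0,0]]'|grep -E "rot"
python3 -m handwheel '[[1,0,0,0]]'|grep -E "pos|rot"
python3 -m handwheel '[[1,0,0,0]]'|grep -E "pos|rot"
python3 -m handwheel '[[1,0,0,0]]'|grep -E "pos|rot"
python3 -m handwheel '[[1,0,-0.4,0],[1,0,-0.4,0]]'|grep -E "rot"
python3 -m handwheel '[[1,0,-0.4,0],[1,0,-0.4,0]]'|grep -E "rot"
python3 -m handwheel '[[1,0,-0.4,0],[1,0,-0.4,0]]'
python3 -c "
from h import *
o=robot.get_obs(); print(o['q'],R.from_quat(o['tool_rot']).as_matrix())"
```

```text
tool_rot: [0.99, 0.039, 0.13, 0.023]
tool_rot: [0.989, 0.039, 0.143, 0.022]
position: [0.9589, 0.0712, 0.4222]
tool_rot: [0.987, 0.04, 0.155, 0.022]
position: [0.9688, 0.0721, 0.4203]
tool_rot: [0.985, 0.04, 0.168, 0.021]
position: [0.9781, 0.0728, 0.4196]
tool_rot: [0.982, 0.04, 0.182, 0.021]
tool_rot: [0.979, 0.041, 0.197, 0.02]
tool_rot: [0.975, 0.041, 0.216, 0.02]
time: 10.32
position: [0.9701, 0.0777, 0.498]
tool_rot: [0.972, 0.041, 0.231, 0.019]
ft_force: [0.9, -0.5, 0.1]
grip_width: 0.0001
grip_force: 0.0
[-0.03334855  0.83517116  0.21802035 -0.00341784  1.62044449  1.45165756] [[ 0.88983066  0.07123529  0.45069606]
 [ 0.08906847 -0.99585459 -0.01845115]
 [ 0.44751337  0.05656121 -0.89248676]]
```

```bash

python3 -m handwheel '[[1,0,0,0]]'|grep -E "rot"
python3 -m handwheel '[[1,0,0,0]]'|grep -E "rot"
python3 -m handwheel '[[1,0,0,0]]'|grep -E "rot"
python3 -m handwheel '[[1,0,0,0]]'|grep -E "rot"
python3 -m handwheel '[[1,0,0,0]]'|grep -E "rot"
python3 -m handwheel '[[1,0,0,0]]'|grep -E "rot"
python3 -m handwheel '[[1,0,0,0]]'|grep -E "rot"
python3 -m handwheel '[[1,0,0,0]]'
python3 -c "
from h import *
o=robot.get_obs(); print(o['q'],R.from_quat(o['tool_rot']).as_matrix())"
```

```text
tool_rot: [0.968, 0.042, 0.245, 0.019]
tool_rot: [0.965, 0.042, 0.257, 0.018]
tool_rot: [0.962, 0.042, 0.269, 0.018]
tool_rot: [0.958, 0.042, 0.282, 0.017]
tool_rot: [0.954, 0.042, 0.295, 0.017]
tool_rot: [0.95, 0.043, 0.308, 0.016]
tool_rot: [0.946, 0.043, 0.321, 0.016]
time: 10.98
position: [1.0204, 0.0845, 0.5362]
tool_rot: [0.942, 0.043, 0.333, 0.015]
ft_force: [-0.1, 0.2, 0.2]
grip_width: 0.0003
grip_force: 0.0
[-0.03197019  0.82994697  0.2187157   0.02062193  1.41328169  1.45168844] [[ 7.74378447e-01  7.08394012e-02  6.28744623e-01]
 [ 9.08831348e-02 -9.95861529e-01  2.67666075e-04]
 [ 6.26161542e-01  5.69350074e-02 -7.77611811e-01]]
```

```bash

python3 -m handwheel '[[-1,-0.04,0.02,0],[-1,-0.04,0.02,0],[-1,-0.04,0.02,0],[-1,-0.04,0.02,0],[-1,-0.04,0.02,0],[-1,-0.04,0.02,0],[-1,-0.04,0.02,0],[-1,-0.04,0.02,0]]'|grep -E "pos|rot"
python3 -m handwheel '[[-1,-0.04,0.02,0],[-1,-0.04,0.02,0],[-1,-0.04,0.02,0],[-1,-0.04,0.02,0],[-1,-0.04,0.02,0],[-1,-0.04,0.02,0],[-1,-0.04,0.02,0],[-1,-0.04,0.02,0],[-1,-0.04,0.02,0]]'
python3 - <<'E'
from h import *
o=robot.get_obs(); Rm=R.from_quat(o['tool_rot']).as_matrix(); print(o['position'],np.round(Rm,3))
T=np.eye(4);T[:3,:3]=Rm;T[:3,3]=o['position']
c=vision.camera("wrist"); W=T@c["hand_eye"]; im=c["frame"].copy()
print(np.round(c["hand_eye"],3).tolist(), np.round(W[:3,3],3))
for x in (.58,.59,.6,.61,.62):
    p=proj(c,[x,.055,.009],W); cv2.circle(im,(int(p[0]),int(p[1])),2,(255,0,255),-1)
save("w1.png",im)
for l,z in [("grid_panel",.009),("shelf",.085),("stripe_panel",.009)]:
    for d in vision.outline_of("wrist",l)[:2]:
        m=d["mask"]; b=cv2.boxPoints(cv2.minAreaRect(cv2.findNonZero(m.astype(np.uint8))))
        print(l,round(d["conf"],2),m.sum(),np.round(d["point"]),[np.round(at_z(c,(p[1],p[0]),z,W)[:2],3).tolist() for p in b],np.round(b).tolist())
E
```

```text
position: [0.787, 0.0693, 0.3412]
tool_rot: [0.942, 0.043, 0.331, 0.015]
time: 12.4
position: [0.6293, 0.069, 0.2059]
tool_rot: [0.939, 0.048, 0.341, 0.002]
ft_force: [0.6, 0.3, 0.6]
grip_width: 0.0003
grip_force: 0.0
[0.62929901 0.06904198 0.20591933] [[ 0.763  0.089  0.64 ]
 [ 0.092 -0.995  0.029]
 [ 0.639  0.036 -0.768]]
[[-0.0, -0.967, -0.255, 0.069], [1.0, -0.0, -0.001, -0.001], [0.001, -0.255, 0.967, -0.153], [0.0, 0.0, 0.0, 1.0]] [0.583 0.072 0.368]
shelf 0.89 29979 [205. 334.] [[0.616, 0.191], [0.797, 0.237], [0.834, -0.241], [0.639, -0.179]] [[131.0, 300.0], [137.0, 126.0], [562.0, 141.0], [556.0, 314.0]]
stripe_panel 0.67 1798 [320. 456.] [[0.643, -0.086], [0.652, -0.184], [0.629, -0.179], [0.62, -0.084]] [[414.0, 310.0], [501.0, 310.0], [501.0, 332.0], [414.0, 332.0]]
```

View pics/w1.png

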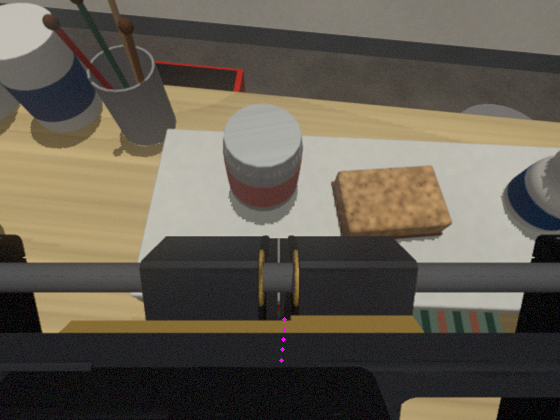

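The wrist view is blocked by the gripper: the shelf edge is near row 300 and the projected strip points fall behind the fingers at column 282. I'll rely on the fixed cameras for the panel and go to the hover point.

```bash

python3 -m handwheel '[[-0.37,0.013,0.155,0],[-0.37,0.013,0.155,0],[-0.37,0.013,0.155,0],[-0.37,0.013,0.155,0],[-0.37,0.013,0.155,0],[-0.37,0.013,0.155,0]]'
python3 - <<'E'
from h import *
o=robot.get_obs(); Rm=R.from_quat(o['tool_rot']).as_matrix(); print(o['q'],o['position'],np.round(Rm,3))
c=vision.camera("scene"); im=c["frame"].copy()
tip=o['position']+Rm@[-.0095,0,.008]; print("low tip",tip)
for p in [tip,[.59,.055,.009],[.60,.055,.009],[.61,.055,.009]]:
    q=proj(c,p); cv2.circle(im,(int(q[0]),int(q[1])),1,(255,0,255),-1)
save("s1.png",cv2.resize(im[130:330,120:380],None,fx=3,fy=3,interpolation=cv2.INTER_CUBIC))
E
```

```text
time: 13.1
position: [0.6029, 0.0804, 0.1521]
tool_rot: [0.939, 0.055, 0.339, -0.02]
ft_force: [0.6, 0.6, 0.5]
grip_width: 0.0002
grip_force: 0.0
[-0.12839531  0.54506961  2.06905866  2.33365235  0.2155263  -0.96435904] [0.60294085 0.08044551 0.15213933] [[ 0.765  0.116  0.634]
 [ 0.089 -0.993  0.074]
 [ 0.638  0.    -0.77 ]]
low tip [0.60075058 0.0801898  0.13991691]
```

View pics/s1.png

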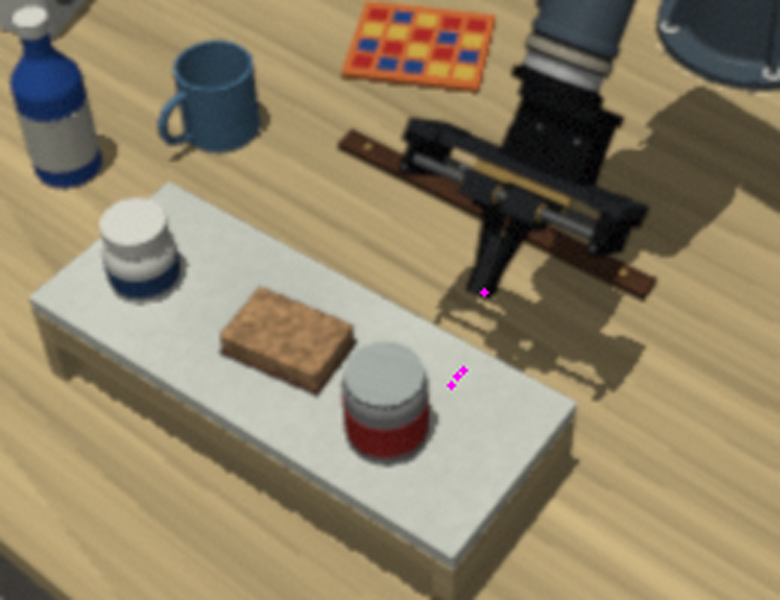

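The picture shows the fingertip in front of the shelf. The drift came from the wrist passing through its flip (q4 going to π), and continuing down completes it.

```bash

python3 -m handwheel '[[-0.19,0.07,0.07,0],[-0.19,0.07,0.07,0],[-0.19,0.07,0.07,0],[-0.19,0.07,0.07,0],[-0.19,0.07,0.07,0],[-0.19,0.07,0.07,0]]'
python3 - <<'E'
from h import *
o=robot.get_obs(); Rm=R.from_quat(o['tool_rot']).as_matrix(); print(o['q'],np.round(Rm,3))
print((Rm.T@(np.array([.575,.056,.06])-o['position'])/.3).round(3))
c=vision.camera("top")
f=c["frame"]; save("t1.png",cv2.resize(f[140:260,220:380],None,fx=5,fy=5,interpolation=cv2.INTER_CUBIC))
E
```

```text
time: 13.65
position: [0.5754, 0.0567, 0.1005]
tool_rot: [0.939, 0.055, 0.339, -0.02]
ft_force: [-0.2, 0.1, -0.1]
grip_width: 0.0007
grip_force: 0.0
[-0.20159747  0.66445387  2.17084612  2.61628874  0.41217649 -1.33043712] [[ 0.764  0.117  0.635]
 [ 0.089 -0.993  0.075]
 [ 0.639 -0.001 -0.769]]
[-0.087  0.002  0.103]
```

View pics/t1.png

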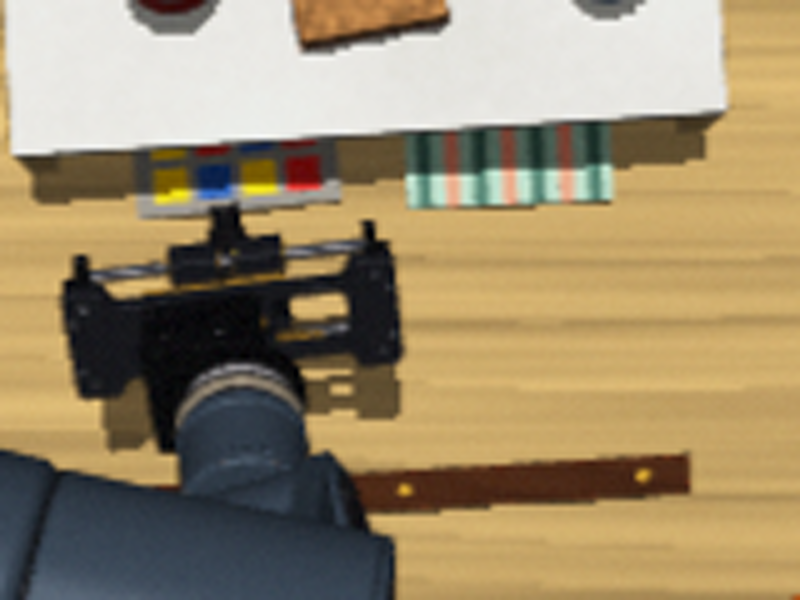

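```bash

python3 -m handwheel '[[-0.03,0.01,0.11,0],[-0.065,0.018,0.227,0],[-0.065,0.018,0.227,0],[-0.065,0.018,0.227,0],[-0.065,0.018,0.227,0]]'
python3 - <<'E'
from h import *
o=robot.get_obs(); Rm=R.from_quat(o['tool_rot']).as_matrix()
print("per mm down:",(Rm.T@[0,0,-.001]/.3).round(5))
a=.068
print("per 10mm drag:",(Rm.T@np.array([-np.cos(a),-np.sin(a),0])*.01/.3).round(5))
c=vision.camera("top")
for d in vision.outline_of("top","grid_panel")[:3]:
  m=d["mask"].astype(np.uint8)
  if abs(d["point"][0]-178)<15: print([np.round(at_z(c,(p[1],p[0]),.009)[:2],3).tolist() for p in cv2.boxPoints(cv2.minAreaRect(cv2.findNonZero(m)))])
E
```

```text
time: 14.12
position: [0.6021, 0.0549, 0.0352]
tool_rot: [0.939, 0.055, 0.338, -0.02]
ft_force: [-0.5, 0.1, 0.6]
grip_width: 0.0007
grip_force: 0.0
per mm down: [-0.00212  0.       0.00257]
per 10mm drag: [-0.02567 -0.00163 -0.02121]
[[0.628, 0.121], [0.64, -0.007], [0.599, -0.011], [0.587, 0.117]]
```

```bash

python3 -m handwheel '[[-0.01,0.001,0.03,0],[-0.0173,0.001,0.042,0],[-0.0173,0.001,0.042,0]]' | grep -E "pos|ft"
python3 -m handwheel '[[-0.0021,0,0.0026,0],[-0.0021,0,0.0026,0]]'| grep -E "pos|ft"
python3 -m handwheel '[[-0.0021,0,0.0026,0],[-0.0021,0,0.0026,0]]'| grep -E "pos|ft|time"
```

```text
position: [0.6072, 0.0544, 0.0217]
ft_force: [-0.7, -0.4, 3.8]
position: [0.6072, 0.0543, 0.0214]
ft_force: [-2.0, -0.7, 7.1]
time: 14.8
position: [0.6073, 0.0544, 0.0211]
ft_force: [-3.3, -1.7, 11.8]
```

```bash

python3 -m handwheel '[[-0.0128,-0.0008,-0.0106,0],[-0.0257,-0.0016,-0.0212,0],[-0.0385,-0.0024,-0.0318,0],[-0.0513,-0.0033,-0.0424,0],[-0.077,-0.005,-0.0636,0],[-0.1027,-0.0065,-0.0848,0],[-0.1027,-0.0065,-0.0848,0]]' | grep -E "pos|ft|rot"
python3 - <<'E'
from h import *
c=vision.camera("top")
for d in vision.outline_of("top","grid_panel")[:3]:
  m=d["mask"].astype(np.uint8)
  if d["point"][0]<230: print(d["point"],[np.round(at_z(c,(p[1],p[0]),.009)[:2],3).tolist() for p in cv2.boxPoints(cv2.minAreaRect(cv2.findNonZero(m)))])
E
```

```text
position: [0.5678, 0.0514, 0.0212]
tool_rot: [0.938, 0.054, 0.341, -0.02]
ft_force: [-1.0, 1.0, 12.1]
[180.1, 268.5] [[0.637, 0.124], [0.636, -0.013], [0.56, -0.012], [0.56, 0.124]]
```

```bash

python3 -m handwheel '[[-0.0128,-0.0008,-0.0106,0],[-0.0257,-0.0016,-0.0212,0],[-0.0513,-0.0033,-0.0424,0],[-0.077,-0.005,-0.0636,0],[-0.1027,-0.0065,-0.0848,0],[-0.1283,-0.008,-0.106,0],[-0.154,-0.0098,-0.1272,0],[-0.18,-0.0115,-0.149,0],[-0.2054,-0.013,-0.1696,0],[-0.2054,-0.013,-0.1696,0]]' | grep -E "pos|ft|rot"
python3 - <<'E'
from h import *
c=vision.camera("top"); save("t2.png",cv2.resize(c["frame"][140:260,220:380],None,fx=5,fy=5,interpolation=cv2.INTER_CUBIC))
for d in vision.outline_of("top","grid_panel")[:3]:
  m=d["mask"].astype(np.uint8)
  if d["point"][0]<240: print(d["point"],[np.round(at_z(c,(p[1],p[0]),.009)[:2],3).tolist() for p in cv2.boxPoints(cv2.minAreaRect(cv2.findNonZero(m)))])
E
```

```text
position: [0.4879, 0.0459, 0.0211]
tool_rot: [0.938, 0.054, 0.341, -0.02]
ft_force: [-0.0, -0.6, 13.7]
```

View pics/t2.png

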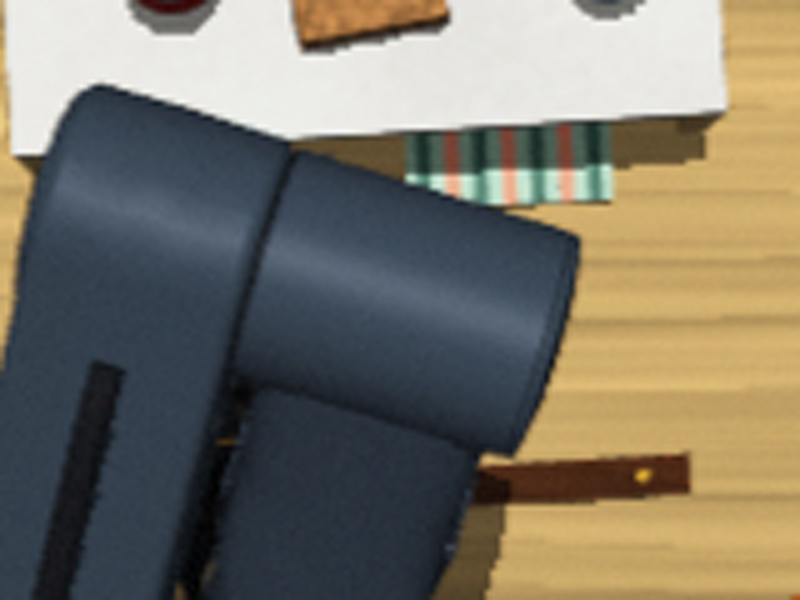

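The top view is blocked by the forearm, so I'll look with the scene camera.

```bash

python3 - <<'E'
from h import *
print(robot.get_obs()['q'])
c=vision.camera("scene"); save("s2.png",cv2.resize(c["frame"][120:290,180:440],None,fx=3,fy=3,interpolation=cv2.INTER_CUBIC))
for l in ("grid_panel","batten"):
 for d in vision.outline_of("scene",l)[:3]:
  m=d["mask"].astype(np.uint8)
  print(l,d["point"],m.sum(),[np.round(at_z(c,(p[1],p[0]),.009 if l[0]=="g" else .012)[:2],3).tolist() for p in cv2.approxPolyDP(max(cv2.findContours(m,0,2)[0],key=len),3,True)[:,0]])
E
```

```text
[-0.29929197  0.99027673  2.41955442  2.81832031  0.94758309 -1.70213946]
grid_panel [239.4, 423.4] 1978 [[0.221, 0.269], [0.362, 0.289], [0.349, 0.407], [0.205, 0.393]]
grid_panel [140.8, 256.7] 1194 [[0.244, -0.361], [0.354, -0.296], [0.275, -0.174], [0.171, -0.237]]
grid_panel [240.7, 288.1] 1099 [[0.494, -0.016], [0.562, -0.007], [0.555, 0.118], [0.477, 0.106]]
batten [196.4, 279.0] 777 [[0.439, -0.229], [0.43, -0.0], [0.404, -0.06], [0.424, -0.085], [0.411, -0.103], [0.416, -0.221]]
```

View pics/s2.png

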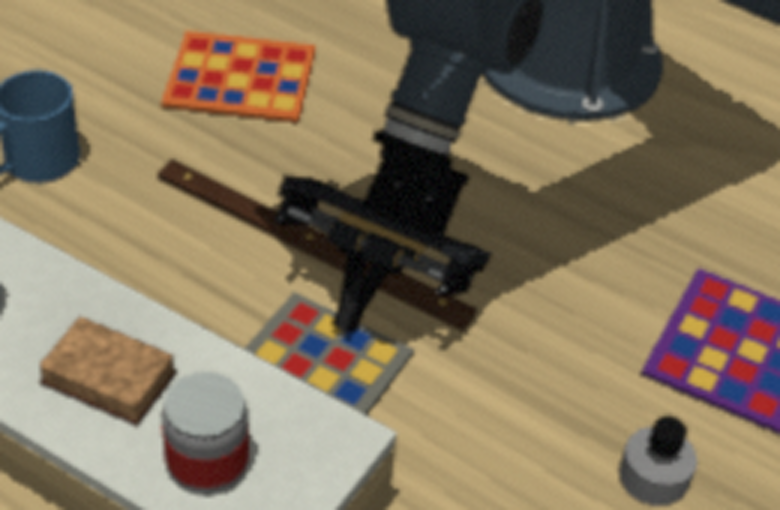

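q3 is near its limit (2.42 of 2.44). The panel's front half is out, so I'll lift, press again about 62 mm further back near the panel's middle, and drag the remaining ~55 mm.

```bash

python3 -m handwheel '[[0.01,0,-0.013,0],[0.042,0,-0.052,0],[0.042,0,-0.052,0],[0.1,0.005,0.01,0],[0.201,0.01,0.079,0],[0.201,0.01,0.079,0],[0.201,0.01,0.079,0],[0.18,0.01,0.105,0],[0.1695,0.01,0.118,0],[0.165,0.01,0.1235,0],[0.161,0.01,0.1285,0],[0.161,0.01,0.1285,0]]'
python3 - <<'E'
from h import *
c=vision.camera("scene")
for d in vision.outline_of("scene","grid_panel")[:3]:
  m=d["mask"].astype(np.uint8)
  print(d["point"],m.sum(),[np.round(at_z(c,(p[1],p[0]),.009)[:2],3).tolist() for p in cv2.approxPolyDP(max(cv2.findContours(m,0,2)[0],key=len),3,True)[:,0]])
c=vision.camera("top")
for d in vision.outline_of("top","grid_panel")[:3]:
  m=d["mask"].astype(np.uint8)
  print(d["point"],m.sum(),[np.round(at_z(c,(p[1],p[0]),.009)[:2],3).tolist() for p in cv2.approxPolyDP(max(cv2.findContours(m,0,2)[0],key=len),3,True)[:,0]])
E
```

```text
time: 17.57
position: [0.5466, 0.0508, 0.0211]
tool_rot: [0.939, 0.053, 0.338, -0.021]
ft_force: [-4.6, -0.8, 15.2]
grip_width: 0.0005
grip_force: 7.5
[145.0, 256.3] 1200 [[0.248, -0.358], [0.354, -0.296], [0.277, -0.168], [0.171, -0.237]]
[237.1, 424.0] 2000 [[0.221, 0.269], [0.364, 0.287], [0.351, 0.411], [0.202, 0.391]]
[241.4, 293.9] 939 [[0.491, -0.018], [0.564, -0.01], [0.562, 0.097], [0.55, 0.118], [0.475, 0.108], [0.478, 0.046], [0.553, 0.054], [0.551, 0.035], [0.486, -0.001]]
[180.1, 270.7] 589 [[0.566, -0.009], [0.627, 0.0], [0.614, 0.121], [0.598, 0.121]]
[281.8, 173.3] 1688 [[0.358, 0.288], [0.342, 0.409], [0.198, 0.392], [0.214, 0.303]]
[288.9, 369.8] 1959 [[0.345, -0.297], [0.279, -0.175], [0.171, -0.233], [0.236, -0.355]]
```

```bash

python3 -m handwheel '[[-0.0128,-0.0008,-0.0106,0],[-0.0257,-0.0016,-0.0212,0],[-0.0513,-0.0033,-0.0424,0],[-0.077,-0.005,-0.0636,0],[-0.1027,-0.0065,-0.0848,0],[-0.1283,-0.008,-0.106,0],[-0.1283,-0.008,-0.106,0]]'| grep -E "pos|ft"
python3 -m handwheel '[[-0.0128,-0.0008,-0.0106,0],[-0.0257,-0.0016,-0.0212,0],[-0.0257,-0.0016,-0.0212,0]]'| grep -E "pos|ft"
python3 - <<'E'
from h import *
c=vision.camera("scene");print(robot.get_obs()['q'][2])
for l in ("grid_panel","batten"):
 for d in vision.outline_of("scene",l)[:3]:
  m=d["mask"].astype(np.uint8)
  if d["point"][1]<400 and d["point"][0]>160:print(d["point"],m.sum(),[np.round(at_z(c,(p[1],p[0]),.009)[:2],3).tolist() for p in cv2.approxPolyDP(max(cv2.findContours(m,0,2)[0],key=len),3,True)[:,0]])
save("s3.png",cv2.resize(c["frame"][120:290,180:440],None,fx=3,fy=3,interpolation=cv2.INTER_CUBIC))
E
```

```text
position: [0.498, 0.0469, 0.0212]
ft_force: [-1.3, -1.7, 12.0]
position: [0.4894, 0.0461, 0.0213]
ft_force: [1.0, -0.2, 9.8]
2.414250046674711
[234.2, 291.3] 1563 [[0.442, -0.02], [0.564, -0.01], [0.552, 0.116], [0.425, 0.1], [0.43, 0.046], [0.497, 0.046], [0.441, 0.001]]
[200.6, 277.9] 753 [[0.435, -0.229], [0.426, -0.006], [0.404, -0.045], [0.422, -0.087], [0.404, -0.112], [0.413, -0.223]]
```

View pics/s3.png

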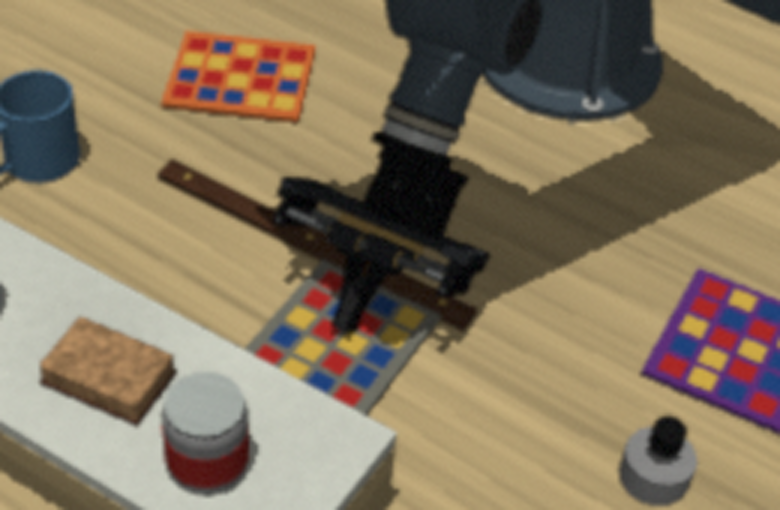

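```bash

python3 -m handwheel '[[0.01,0,-0.013,0],[0.021,0,-0.026,0],[0.06,0.003,0.006,0],[0.098,0.005,0.038,0],[0.098,0.005,0.038,0],[0.0875,0.005,0.0506,0],[0.081,0.005,0.0585,0],[0.077,0.005,0.0636,0],[0.075,0.005,0.066,0],[0.075,0.005,0.066,0]]'| grep -E "pos|ft"
python3 -m handwheel '[[-0.0064,-0.0004,-0.0053,0],[-0.0128,-0.0008,-0.0106,0],[-0.0192,-0.0012,-0.0159,0],[-0.0192,-0.0012,-0.0159,0]]'| grep -E "pos|ft"
python3 -m handwheel '[[-0.0064,-0.0004,-0.0053,0],[-0.0128,-0.0008,-0.0106,0],[-0.0128,-0.0008,-0.0106,0]]'| grep -E "pos|ft"
python3 -m handwheel '[[-0.0064,-0.0004,-0.0053,0],[-0.0128,-0.0008,-0.0106,0],[-0.0128,-0.0008,-0.0106,0]]'| grep -E "pos|ft|time"
```

```text
position: [0.517, 0.0487, 0.0209]
ft_force: [-5.8, -1.8, 19.3]
position: [0.5138, 0.0477, 0.0212]
ft_force: [4.1, 2.0, 12.0]
position: [0.5091, 0.0471, 0.0212]
ft_force: [5.6, 0.2, 10.2]
time: 20.42
position: [0.5041, 0.0466, 0.0212]
ft_force: [5.6, 0.2, 10.9]
```

The x force levels off at about 5.6 N, so the fingertips are slipping with the panel against the batten. I'll lift off and check the seating and the weight.

```bash

python3 -m handwheel '[[0.021,0,-0.026,0],[0.08,0,-0.1,0],[0.168,0,-0.206,0],[0.25,0,-0.31,0],[0.336,-0.2,-0.412,0],[0.336,-0.45,-0.412,0],[0.336,-0.45,-0.412,0],[0.336,-0.45,-0.412,0]]' 60
python3 - <<'E'
from h import *
o=robot.get_obs(); Rm=R.from_quat(o['tool_rot']).as_matrix(); print(o['q'],np.round(Rm,3))
for n in ("scene","top"):
 c=vision.camera(n)
 if n=="scene": save("s4.png",cv2.resize(c["frame"][150:310,220:440],None,fx=3.5,fy=3.5,interpolation=cv2.INTER_CUBIC))
 for l,z in (("grid_panel",.009),("batten",.012),("weight_center",.035)):
  for d in vision.outline_of(n,l)[:3]:
   m=d["mask"].astype(np.uint8)
   print(n,l,round(d["conf"],2),np.round(d["point"]),m.sum(),at_z(c,d["point"],z)[:2].round(3),[np.round(at_z(c,(p[1],p[0]),z)[:2],3).tolist() for p in cv2.approxPolyDP(max(cv2.findContours(m,0,2)[0],key=len),3,True)[:,0]])
 # knob: dark blob near weight
 f=c["frame"].astype(int); u=proj(c,[.455,.35,.058]); r0,c0=int(u[1]),int(u[0])
 s=f[r0-16:r0+16,c0-16:c0+16].max(2)<60; rr,cc=np.nonzero(s); print(n,"knob",s.sum(),at_z(c,(r0-16+rr.mean(),c0-16+cc.mean()),.060).round(4))
E
```

```text
time: 21.08
position: [0.4847, 0.1696, 0.1765]
tool_rot: [0.94, 0.054, 0.337, -0.018]
ft_force: [0.9, -1.3, -0.1]
grip_width: 0.0457
grip_force: 0.0
[ 0.12269388  0.43027397  2.26119774  3.17051513  0.2380884  -1.59381404] [[ 0.767  0.114  0.631]
 [ 0.089 -0.993  0.071]
 [ 0.635  0.002 -0.772]]
scene grid_panel 0.62 [234. 293.] 1878 [0.507 0.052] [[0.434, -0.022], [0.564, -0.01], [0.555, 0.118], [0.421, 0.105]]
scene grid_panel 0.62 [240. 425.] 2055 [0.298 0.345] [[0.217, 0.267], [0.364, 0.287], [0.352, 0.409], [0.202, 0.391]]
scene grid_panel 0.58 [145. 257.] 1234 [ 0.27  -0.271] [[0.244, -0.361], [0.354, -0.296], [0.273, -0.171], [0.171, -0.237]]
scene batten 0.58 [198. 281.] 874 [ 0.419 -0.055] [[0.437, -0.226], [0.426, 0.121], [0.401, 0.128], [0.415, -0.213]]
scene weight_center 0.7 [275. 402.] 604 [0.463 0.355] [[0.413, 0.333], [0.445, 0.318], [0.485, 0.323], [0.505, 0.337], [0.508, 0.36], [0.491, 0.378], [0.455, 0.376], [0.417, 0.349]]
scene knob 131 [0.4587 0.3468 0.06  ]
top grid_panel 0.88 [210. 272.] 1878 [0.502 0.04 ] [[0.576, -0.006], [0.563, 0.118], [0.484, 0.111], [0.465, 0.089], [0.424, 0.076], [0.43, -0.022]]
top grid_panel 0.74 [288. 371.] 2074 [ 0.257 -0.271] [[0.348, -0.301], [0.276, -0.172], [0.168, -0.23], [0.236, -0.362]]
top grid_panel 0.72 [283. 175.] 1845 [0.274 0.345] [[0.358, 0.288], [0.342, 0.412], [0.198, 0.389], [0.214, 0.297], [0.295, 0.279]]
top batten 0.66 [235. 309.] 733 [ 0.424 -0.077] [[0.433, -0.229], [0.421, 0.067], [0.402, 0.076], [0.414, -0.226]]
top knob 89 [0.4523 0.3379 0.06  ]
```

View pics/s4.png

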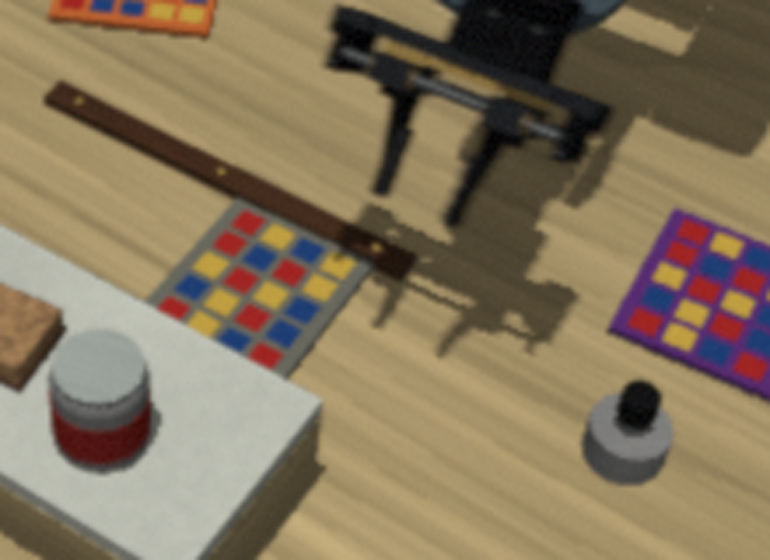

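Scene view: the panel's front edge lies along the batten at about (275,245) in the crop, and nothing touches it. The weight is upright at about (630,435) in the crop. The two cameras disagree on the knob by about 9 mm, so I'll tighten that measurement.

```bash
python3 - <<'E'
from h import *
for n in ("scene","top"):
 c=vision.camera(n); f=c["frame"]; u=proj(c,[.456,.344,.05]); r0,c0=int(u[1])-22,int(u[0])-22
 w=f[r0:r0+44,c0:c0+44].astype(int)
 for th in (35,50,70):
  k,lab,st,ce=cv2.connectedComponentsWithStats((w.max(2)<th).astype(np.uint8))
  for i in range(1,k):
   if st[i,4]>25: print(n,th,st[i].tolist(),at_z(c,(r0+ce[i][1],c0+ce[i][0]),.058).round(4)[:2])
 sat=w.max(2)-w.min(2); k,lab,st,ce=cv2.connectedComponentsWithStats(((sat<28)&(w.max(2)>70)).astype(np.uint8))
 for i in range(1,k):
   if st[i,4]>60: print(n,"grey",st[i].tolist(),at_z(c,(r0+ce[i][1],c0+ce[i][0]),.034).round(4)[:2], "box c",at_z(c,(r0+st[i,1]+st[i,3]/2-.5,c0+st[i,0]+st[i,2]/2-.5),.034 if n=="top" else .025).round(4)[:2])
E
```

```text
scene 35 [19, 15, 11, 13, 112] [0.4559 0.3466]
scene 50 [19, 14, 11, 14, 121] [0.456  0.3468]
scene 70 [18, 14, 13, 15, 145] [0.4572 0.3468]
scene 70 [9, 28, 8, 12, 35] [0.5101 0.3415]
scene grey [9, 16, 25, 27, 350] [0.4698 0.3511] box c [0.4572 0.3467]
top 35 [38, 20, 6, 23, 88] [0.431  0.2853]
top 50 [18, 20, 9, 9, 65] [0.4533 0.3446]
top 50 [38, 20, 6, 24, 98] [0.4302 0.2855]
top 70 [18, 20, 10, 9, 77] [0.4529 0.3438]
top 70 [38, 20, 6, 24, 109] [0.4291 0.2859]
top grey [15, 15, 19, 19, 209] [0.4544 0.3426] box c [0.4527 0.344 ]
```

```bash

python3 -m handwheel '[[-0.083,-0.593,0.088,0],[-0.083,-0.593,0.088,0],[-0.083,-0.593,0.088,0],[-0.083,-0.593,0.088,0],[-0.083,-0.593,0.088,0],[-0.083,-0.593,0.088,0],[-0.083,-0.593,0.088,0]]' 75
python3 - <<'E'
from h import *
o=robot.get_obs(); Rm=R.from_quat(o['tool_rot']).as_matrix(); print(o['q'],np.round(Rm,3))
k=np.array([.455,.3455,.060])+.011*Rm[:,2]; print(k,(Rm.T@(k-o['position'])/.3).round(4))
E
```

```text
time: 22.17
position: [0.4643, 0.3474, 0.1392]
tool_rot: [0.94, 0.055, 0.338, -0.019]
ft_force: [-0.2, 1.0, -0.1]
grip_width: 0.065
grip_force: 0.0
[ 0.60501558  0.57896783  2.05464964  4.34652087  0.32731876 -2.36801671] [[ 0.766  0.115  0.632]
 [ 0.09  -0.993  0.072]
 [ 0.636  0.001 -0.771]]
[0.46195472 0.34629415 0.05151465] [-0.1922  0.0024  0.2202]
```

```bash

python3 -m handwheel '[[-0.07,0.001,0.08,0],[-0.13,0.002,0.15,0],[-0.17,0.0024,0.195,0],[-0.192,0.0024,0.22,0],[-0.192,0.0024,0.22,0],[-0.192,0.0024,0.22,0]]'
python3 -m handwheel '[[0,0,0,0],[0,0,0,0],[0,0,0,0],[0,0,0,0],[0,0,0,0],[0,0,0,0],[0,0,0,0],[0,0,0,0]]' 20 30
python3 - <<'E'
from h import *
o=robot.get_obs(); Rm=R.from_quat(o['tool_rot']).as_matrix(); print(o['q'],(Rm.T@[0,0,.05]/.3).round(4))
E
```

```text
time: 22.67
position: [0.4623, 0.3428, 0.0516]
tool_rot: [0.94, 0.054, 0.337, -0.017]
ft_force: [0.0, -0.2, 1.0]
grip_width: 0.0655
grip_force: 0.0
time: 23.33
position: [0.4627, 0.3447, 0.0533]
tool_rot: [0.939, 0.055, 0.339, -0.019]
ft_force: [-0.8, 3.9, 3.0]
grip_width: 0.0271
grip_force: 30.0
[ 0.60239259  0.78507346  2.08974413  3.86245941  0.47136185 -1.84920182] [ 0.1064  0.0003 -0.1283]
```

```bash

python3 -m handwheel '[[0.02,0,-0.025,0],[0.05,0,-0.06,0],[0.085,0,-0.103,0],[0.085,0,-0.103,0],[0.085,0,-0.103,0]]'
python3 - <<'E'
from h import *
o=robot.get_obs(); Rm=R.from_quat(o['tool_rot']).as_matrix(); print(o['q'])
d=np.array([.501,.050,.0])-(o['position']-.011*Rm[:,2]); d[2]=0; print(d,(Rm.T@d/.3).round(4))
E
```

```text
time: 23.75
position: [0.461, 0.3434, 0.0918]
tool_rot: [0.94, 0.054, 0.337, -0.018]
ft_force: [0.2, -0.8, -6.0]
grip_width: 0.0276
grip_force: 30.0
[ 0.60174137  0.68849177  2.08561672  4.02549157  0.39665289 -2.02608476]
[ 0.04694536 -0.29264395  0.        ] [0.0339 0.9869 0.0297]
```

```bash

python3 -m handwheel '[[0.002,0.05,0.002,0],[0.004,0.13,0.004,0],[0.007,0.23,0.007,0],[0.011,0.34,0.01,0],[0.015,0.45,0.014,0],[0.019,0.56,0.017,0],[0.023,0.67,0.02,0],[0.027,0.78,0.024,0],[0.03,0.87,0.027,0],[0.032,0.94,0.029,0],[0.034,0.987,0.03,0],[0.034,0.987,0.03,0],[0.034,0.987,0.03,0]]'
python3 - <<'E'
from h import *
o=robot.get_obs(); Rm=R.from_quat(o['tool_rot']).as_matrix(); print(o['q'],np.round(Rm[2],3))
g=o['position']-.011*Rm[:,2]
print(g)
for l in ("weight_center","grid_panel"):
 c=vision.camera("scene")
 for d in vision.outline_of("scene",l)[:2]:
   m=d["mask"].astype(np.uint8); print(l,round(d["conf"],2),np.round(d["point"]),[np.round(at_z(c,(p[1],p[0]),.009)[:2],3).tolist() for p in cv2.approxPolyDP(max(cv2.findContours(m,0,2)[0],key=len),3,True)[:,0]])
E
```

```text
time: 24.83
position: [0.5087, 0.0502, 0.0914]
tool_rot: [0.94, 0.053, 0.336, -0.018]
ft_force: [-0.3, 0.9, -6.2]
grip_width: 0.0272
grip_force: 30.0
[-0.26034587  0.7058554   2.34612112  2.72472728  0.60437831 -1.51483385] [ 0.634  0.001 -0.773]
[0.50180803 0.0494019  0.09991164]
weight_center 0.77 [222. 292.] [[0.416, -0.014], [0.469, -0.01], [0.502, 0.015], [0.489, 0.061], [0.436, 0.043], [0.457, 0.024], [0.41, 0.0]]
weight_center 0.61 [264. 227.] [[0.77, -0.309], [0.815, -0.22], [0.787, -0.201], [0.768, 0.162], [0.79, 0.191], [0.615, 0.183], [0.559, 0.144], [0.586, -0.312], [0.608, -0.319], [0.648, -0.24], [0.672, -0.215], [0.694, -0.213], [0.723, -0.249], [0.687, -0.313]]
grid_panel 0.88 [147. 256.] [[0.248, -0.358], [0.352, -0.293], [0.285, -0.17], [0.171, -0.237]]
grid_panel 0.79 [241. 423.] [[0.217, 0.267], [0.367, 0.288], [0.351, 0.411], [0.202, 0.391]]
```

```bash

python3 -m handwheel '[[-0.015,0,0.018,0],[-0.032,0,0.039,0],[-0.045,0,0.055,0],[-0.053,0,0.0643,0],[-0.053,0,0.0643,0]]'| grep -E "pos|ft"
python3 -m handwheel '[[-0.0021,0,0.0026,0],[-0.0042,0,0.0052,0],[-0.0042,0,0.0052,0]]'| grep -E "pos|ft"
python3 -m handwheel '[[-0.0021,0,0.0026,0],[-0.0021,0,0.0026,0]]'| grep -E "pos|ft"
python3 -m handwheel '[[-0.0021,0,0.0026,0],[-0.0021,0,0.0026,0]]'| grep -E "pos|ft|time"
```

```text
position: [0.5089, 0.0516, 0.0665]
ft_force: [0.6, -0.4, -7.0]
position: [0.5093, 0.0511, 0.0659]
ft_force: [-0.3, -1.0, -4.9]
position: [0.5094, 0.051, 0.065]
ft_force: [-0.2, -0.2, -6.4]
time: 26.03
position: [0.5094, 0.051, 0.0638]
ft_force: [-0.7, 0.6, -6.2]
```

```bash

python3 -m handwheel '[[-0.0021,0,0.0026,0],[-0.0021,0,0.0026,0],[-0.0021,0,0.0026,0]]'| grep -E "pos|ft"
python3 -m handwheel '[[-0.0021,0,0.0026,0],[-0.0021,0,0.0026,0],[-0.0021,0,0.0026,0]]'| grep -E "pos|ft"
```

```text
position: [0.5093, 0.051, 0.0628]
ft_force: [0.1, -0.4, -6.0]
position: [0.5095, 0.0512, 0.0623]
ft_force: [-1.7, 1.2, -1.7]
```

```bash

python3 -m handwheel '[[-0.001,0,0.0013,0],[-0.001,0,0.0013,0]]'| grep -E "pos|ft"
python3 -m handwheel '[[0,0,0,0],[0,0,0,0],[0,0,0,0],[0,0,0,0],[0,0,0,0],[0,0,0,0]]' 75
python3 -m handwheel '[[0.02,0,-0.025,0],[0.06,0,-0.073,0],[0.12,0,-0.146,0],[0.2,0,-0.243,0],[0.25,0,-0.31,0],[0.25,0,-0.31,0],[0.25,0,-0.31,0]]'
python3 - <<'E'
from h import *
for n in ("scene","top"):
 c=vision.camera(n)
 if n=="scene": save("s5.png",cv2.resize(c["frame"][130:290,200:420],None,fx=3.5,fy=3.5,interpolation=cv2.INTER_CUBIC))
 for l,z in (("weight_center",.044),("grid_panel",.009),("batten",.012)):
  for d in vision.outline_of(n,l)[:3]:
   m=d["mask"].astype(np.uint8); print(n,l,round(d["conf"],2),np.round(d["point"]),at_z(c,d["point"],z)[:2].round(3),[np.round(at_z(c,(p[1],p[0]),z)[:2],3).tolist() for p in cv2.boxPoints(cv2.minAreaRect(cv2.findNonZero(m)))])
E
```

```text
position: [0.5095, 0.0513, 0.0622]
ft_force: [-3.5, 0.3, 5.0]
time: 27.2
position: [0.5096, 0.0509, 0.0613]
tool_rot: [0.939, 0.054, 0.338, -0.018]
ft_force: [0.2, 0.2, -0.0]
grip_width: 0.0588
grip_force: 0.0
time: 27.78
position: [0.5085, 0.0511, 0.1828]
tool_rot: [0.939, 0.055, 0.34, -0.018]
ft_force: [-0.6, 0.2, 0.5]
grip_width: 0.0654
grip_force: 0.0
scene weight_center 0.62 [228. 294.] [0.511 0.06 ] [[0.489, 0.004], [0.455, 0.047], [0.531, 0.102], [0.563, 0.061]]
scene grid_panel 0.94 [240. 425.] [0.297 0.345] [[0.37, 0.285], [0.211, 0.253], [0.2, 0.394], [0.354, 0.414]]
scene grid_panel 0.92 [144. 248.] [ 0.282 -0.296] [[0.359, -0.297], [0.247, -0.382], [0.168, -0.234], [0.283, -0.159]]
scene grid_panel 0.85 [242. 289.] [0.534 0.06 ] [[0.565, -0.01], [0.421, -0.05], [0.422, 0.105], [0.56, 0.133]]
scene batten 0.72 [198. 286.] [ 0.411 -0.045] [[0.45, -0.224], [0.409, -0.241], [0.391, 0.128], [0.428, 0.137]]
top weight_center 0.55 [208. 265.] [0.508 0.06 ] [[0.53, 0.081], [0.53, 0.022], [0.474, 0.022], [0.474, 0.081]]
top grid_panel 0.97 [289. 368.] [ 0.255 -0.262] [[0.28, -0.168], [0.353, -0.303], [0.235, -0.366], [0.162, -0.231]]
top grid_panel 0.73 [199. 271.] [0.539 0.042] [[0.568, 0.117], [0.576, -0.012], [0.449, -0.02], [0.44, 0.108]]
top grid_panel 0.65 [278. 176.] [0.288 0.341] [[0.34, 0.417], [0.36, 0.285], [0.233, 0.265], [0.213, 0.397]]
top batten 0.92 [235. 324.] [ 0.425 -0.126] [[0.42, 0.125], [0.436, -0.226], [0.412, -0.227], [0.396, 0.123]]
```

View pics/s5.png

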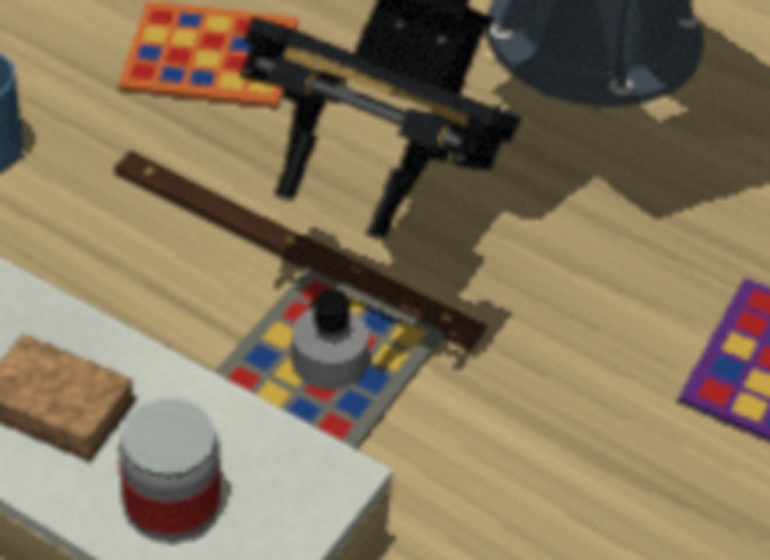

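The picture shows the weight upright on the panel's middle at about (330,345). The front edge lies flush along the batten at about (370,300), and the gripper is clear.

```bash
python3 -c "
from rig import job
print(job.hand_in())"
```

```text
the job is handed in; nothing more can be done
None
```

I dragged the grid panel back until it sat flush against the batten, set the steel weight upright on its middle, let go of both and handed the job in at about 28 s. The last picture showed all of this as intended; hand-in returned no verdict.

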